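Unload the nest plate from its pinned fixture

TASK

Swing the fixture's dust cover aside by a quarter turn or more and leave it open; then lift the nest plate straight up off its two locating pins, level and without forcing it, and set it down gently, squarely in the middle of the grey mat, with both cassettes still in their pockets. One cassette is loaded and the other empty and they look alike, so feel with a small lift of some 5 mm which of the three ball knobs stands over the balance point, and carry the plate by that knob: on another it cocks and jams. Leave the other things on the bench alone.

Things in the scene. Friction and masses are not known exactly. Their poses are not given: they have to be found in the camera images.
- fixture: Fixed dark steel base, 130 mm (x) by 300 mm (y), top 20 mm above the bench. Origin on the bench under the middle of the nest plate as seated; the base reaches from y = -168 to +132 mm in its frame. Two upright steel pins, 10 mm thick, at y = -94 and +94 mm on it, rise 28 mm above its top through holes of the plate. Its z axis is vertical.
- cover_pivot (a point): Centre of the dust cover (mid thickness) on its single upright pin: the axis about which it turns; 114 mm above the bench, at y = -135 mm in the fixture's frame. Carried by a post 16 mm thick.
- cover_stub (a point): Middle of the upright black stub, 16 mm thick and 30 mm tall, on top of the cover towards its free end, 140 mm from the pivot. The stub stands from 116 to 146 mm above the bench. Pushed sideways it turns the cover.
- dust_cover (a joint): Turn of the dust cover (grey sheet 62 x 215 mm) in rad. 0: closed, lying along the fixture's +y from the pivot, over the three knobs. Grows as the free end swings away from the robot (towards the fixture's +x, clockwise from above); pi/2: points along +x; stop at 1.75. Stays where it is left; about 1 N at the stub moves it.
- nest_plate: Loose aluminium plate 110 mm (x) by 210 mm (y), 12 mm thick, with 4 mm lips round two pockets; origin at the centre of its underside, z up. Seated, its underside is at 20 mm, its axes are along the fixture's, and its holes (1.2 mm wider than the pins) sit on the pins; it is clear of them when raised more than 28 mm.
- plate_centre (a point): Centre of the nest plate, half-way through its thickness (6 mm over its underside). Plate and cassettes together weigh 0.62 to 0.71 kg (6 to 7 N), most of it at one end: the balance point lies within about 4 mm of knob_left or of knob_right along y.
- knob_left (a point): Centre of the black ball knob at y = +38 mm on the plate: ball 24 mm in diameter on a 7 mm stem, 70 mm above the plate's underside (90 mm above the bench when seated). Gripped by a ball with the fingers closing along the plate's x, the plate can swing freely about the line between the fingers.
- knob_middle (a point): Centre of the like ball knob at the plate's middle (y = 0), same height. Raised 5 mm by the knob over the balance point, the plate hangs with its weight and drags the hand sideways by under about 1.5 N. Raised 5 mm by another knob, its heavy end stays down, it cocks on the pins and drags the hand along the plate's y towards the heavy end with 4 N or more; pulled on, it binds.
- knob_right (a point): Centre of the like ball knob at y = -38 mm on the plate, same height.
- cassette_1_mid (a point): Centre of one closed white cassette, loose, 80 mm (plate x) by 36 mm (plate y) by 28 mm tall; it stands in one of the two pockets, centred at y = -64 or +64 mm on the plate, its underside on the plate's top face, so this point is 26 mm above the plate's underside. Which of the two cassettes is loaded cannot be seen.
- cassette_2_mid (a point): Centre of the other cassette, of the same look and size, in the other pocket.
- mat: Fixed grey bench mat, 150 mm (x) by 250 mm (y), top 5 mm above the bench. Origin at the centre of its underside.
- orange_rack: Bystander: orange 150 x 100 x 53 mm tube rack; origin at the centre of its underside. Not to be moved.
- timer: Bystander: white 50 x 46 x 11 mm bench timer; origin at the centre of its underside. Not to be moved.
- green_lid_jar: Bystander: 88 mm wide, 142 mm tall jar with green lid; origin at the centre of its underside. Not to be moved.
- sample_cup: Bystander: 44 mm wide, 50 mm tall sample cup; origin at the centre of its underside. Not to be moved.
- slide_box: Bystander: 78 x 32 x 10 mm flat slide box; origin at the centre of its underside. Not to be moved.
Not all that is in view belongs to the job. Leave any green look-alike of the part that bears cassette_2_mid alone.

How it is judged:
By the outcome, as a careful person would: the job done as asked, in the order asked, and still so for the second after the job is handed in, with the robot touching nothing.
It also fails if it takes over 72 s, if anything falls off the work surface, if the arm or the gripper's body presses on something with over 40 N, if the wrist force passes 120 N, or if a joint passes its speed limit or range.

ROBOT

A 7-joint arm with a two-finger parallel gripper is mounted at the origin on a cart in front of the work surface, level with it; the furniture and walls round the work are solid. World frame = base frame: x ahead of the robot, y to its left, z up, the work surface at z = 0. Lengths are in m, angles in rad, forces in N, time in s.
With the tool pointing down it reaches from about 0.425 to 1.025 m from the base axis. Payload 9.4 kg.
Tool frame: the origin (TCP) lies between the finger pads; the fingertips stand 19 mm ahead of it and the grasp point (between the pads) is the TCP; z points along the fingers, y is the line along which they close (so a half turn about z gives the same grasp; the last joint's range is limited). The gripper opens to 85 mm and grips with 20 to 120 N. Pads are 22 mm wide; open, the fingers measure 114 mm over their backs; the gripper's body (76 mm by 85 mm) begins 54 mm behind the grasp point. The pads swing forward as they close: fully open they stand 13 mm farther back than shut.
Start: joints at [1.24, 0.599, -0.003, 1.599, 0.002, 0.943, -0.08], TCP at [0.182, -0.702, 0.25] pointing down, gripper open.
Joint ranges: [-2.57, 2.57], [-0.35, 1.97], [-1.29, 1.29], [0.11, 2.56], [-1.05, 4.19], [0.11, 1.86], [-2.63, 2.63]. Speed limits (rad/s): [2.22, 2.22, 3.01, 3.01, 3.14, 3.14, 3.14].

INTERFACE

Orientations are given as [roll, pitch, yaw] about the fixed x, y, z axes, in that order (R = Rz(yaw) Ry(pitch) Rx(roll)).
In Python, from station import * gives the robot as it stands. The module is installed in compiled form; this text tells all that it offers.
- The arm moves only by the tool send_rows, never from a script. Its argument "series" is a list of rows, each a list of 3 entries, a list of its own where there are three numbers: the finger opening in mm, from 0 to 85.4, then the shift along the tool's x, y, z in mm, then the turn about the tool's z in rad. In form: [[gripper, [x, y, z], spin], ...]. A call has 1 to 10 rows; each row shifts and turns the commanded pose from where the row before left it, along the tool's axes as they then stand; what a row does not reach is not made up. A row lasts 1/10 s, in which the tool goes at most 50 mm and 8.59 degrees, less where a joint would pass 70% of its speed; a pose out of reach is approached as far as the arm can. A call is refused whole if a number of a shift passes 50 or a number of a turn 0.15, either way. A call with a gripper value outside its range is refused whole. The fingers move at their own pace and stop on an object; the grip force is fixed at half the most. Time passes only in rows, so rows that do not move let the fingers close. It gives the time, the measured TCP pose, the force, the opening and the grip force at its end, in the units of the state.
- get_state(): the state, without advancing time (a new reading comes with each control period).
- grab_frame(name): name is "side" or "top"; returns a dict with "color" (400x640x3 uint8, red, green, blue), "depth" (400x640 float32, m along the optical axis (not along the pixel's ray), 0 where there is no reading), "fx", "fy", "cx", "cy" (pixels), "distortion" ([k1, k2, p1, p2, k3] as OpenCV has them; the pictures are not rectified), "R" (3x3) and "t" (3): a world point X has camera coordinates R X + t. Camera axes: x right, y down, z forward; pixel columns grow to the right and rows downward; lengths in m; the calibration is good to about 2 mm. A picture is of the moment at which its call begins.
- job_done(): hands the job in; it is judged then, once.
The state is a dict: "t": time; "joint_positions": joint angles; "qd": joint speeds; "joint_torque": joint torques, N m; "ee_pos": TCP position; "ee_rot": TCP orientation; "force": force on the tool from outside, world axes, zero at the start; "ft_torque": the same for the moment, N m; "opening": finger opening in m; "gripper_force": force on a finger pad.
Only numpy, scipy, OpenCV 4.12 (cv2) and the standard library are available. Lean on these libraries where they do the work, as an engineer would, in place of code of your own. Each camera call takes 0.05 s, during which the arm holds its last target. There are 200 camera calls.

## Working session

There is one attempt and no reset: what is moved stays moved. The work goes in short steps, Python scripts to look and compute and a tool call to move; the robot and the scene stay as the last step left them, time stands still between calls to the robot, and variables do not carry over. Pictures are saved under pics/ and viewed, at most 10 in all, crops included, and the job is handed in when it is done.

Besides the shell and the picture viewer there is one more tool, called as name(argument=value, ...), one argument or row to a line, values as JSON. send_rows: Moves the arm, as the interface text tells. Its arguments: {"type":"object","properties":{"series":{"type":"array","items":{"type":"array"}}},"required":["series"]}

```bash
mkdir -p pics; cat > h.py <<'E'
from station import *
import numpy as np, cv2
def world(f,u,v,z=None,d=None):
    K=np.array([[f['fx'],0,f['cx']],[0,f['fy'],f['cy']],[0,0,1.]])
    p=cv2.undistortPoints(np.array([[[u,v]]],float),K,np.array(f['distortion'],float))[0,0]
    R=np.array(f['R']);t=np.array(f['t']);o=-R.T@t;r=R.T@np.array([p[0],p[1],1])
    if d is None: d=(z-o[2])/r[2]
    return o+d*r
def pix(f,X):
    K=np.array([[f['fx'],0,f['cx']],[0,f['fy'],f['cy']],[0,0,1.]])
    return cv2.projectPoints(np.array(X,float).reshape(-1,3),cv2.Rodrigues(np.array(f['R']))[0],np.array(f['t'],float),K,np.array(f['distortion'],float))[0][:,0]
def cloud(f):
    h,w=f['depth'].shape;K=np.array([[f['fx'],0,f['cx']],[0,f['fy'],f['cy']],[0,0,1.]])
    g=np.stack(np.meshgrid(np.arange(w),np.arange(h)),-1).reshape(-1,1,2).astype(float)
    p=cv2.undistortPoints(g,K,np.array(f['distortion'],float))[:,0]
    d=f['depth'].reshape(-1,1);P=np.hstack([p*d,d])
    X=((P-np.array(f['t']))@np.array(f['R'])).reshape(h,w,3);X[f['depth']==0]=np.nan
    return X
def save(f,n): cv2.imwrite('pics/'+n,cv2.cvtColor(f['color'],cv2.COLOR_RGB2BGR))
E
python3 - <<'E'
from h import *
s=get_state();print({k:np.round(v,3) for k,v in s.items()})
for n in('top','side'):
    f=grab_frame(n);save(f,n+'0.png');print(n,-np.array(f['R']).T@f['t'],np.round(f['R'],2))
E
```

```text
{'t': np.float64(0.0), 'joint_positions': array([ 1.24 ,  0.6  , -0.003,  1.6  ,  0.002,  0.943, -0.08 ]), 'qd': array([ 0.   ,  0.   , -0.001,  0.001,  0.001,  0.   ,  0.   ]), 'joint_torque': array([ 1.0000e-03, -7.7645e+01,  1.5660e+00, -2.5801e+01,  1.2000e-02,
        9.0000e-03,  0.0000e+00]), 'ee_pos': array([ 0.182, -0.701,  0.249]), 'ee_rot': array([-3.14 ,  0.   ,  0.254]), 'force': array([0.359, 0.541, 0.066]), 'ft_torque': array([-0.04 ,  0.014,  0.023]), 'gripper_force': np.float64(0.0), 'opening': np.float64(0.085)}
top [ 0.41766224 -0.04465735  1.4442248 ] [[ 0.02 -1.    0.03]
 [-1.   -0.02 -0.07]
 [ 0.07 -0.03 -1.  ]]
side [ 0.26537027 -1.31906698  0.77917536] [[ 0.98 -0.21 -0.02]
 [-0.11 -0.46 -0.88]
 [ 0.18  0.86 -0.47]]
```

View pics/top0.png

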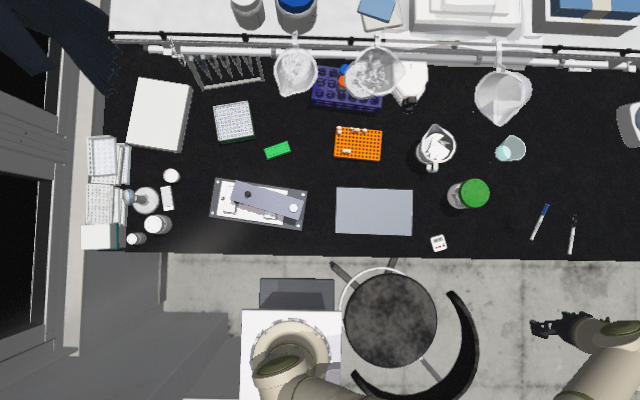

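View pics/side0.png

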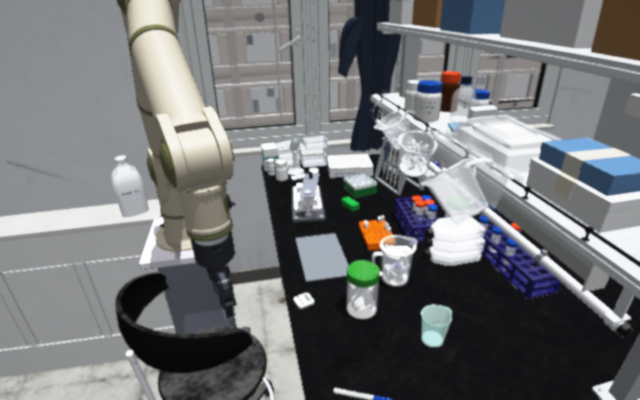

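The top view shows the fixture near (258,203), with the cover pivot at about (293,208), the stub at (248,194) and the mat at (374,211). The jar is at (472,193), the rack at (358,144), the timer at (438,243) and the green decoy at (277,150). The side view shows the same layout.

```bash
python3 - <<'E'
from h import *
f=grab_frame('top');X=cloud(f);c=f['color']
r=c[165:245,195:425];cv2.imwrite('pics/c1.png',cv2.cvtColor(cv2.resize(r,None,fx=3.45,fy=3.45,interpolation=cv2.INTER_CUBIC),cv2.COLOR_RGB2BGR))
hsv=cv2.cvtColor(c,cv2.COLOR_RGB2HSV)
def rect(mask,z,name):
    n,l,s,ce=cv2.connectedComponentsWithStats(mask.astype(np.uint8));k=1+np.argmax(s[1:,4])
    cn=max(cv2.findContours((l==k).astype(np.uint8),0,1)[0],key=cv2.contourArea)
    W=np.array([world(f,u,v,z)[:2] for u,v in cn[:,0]])
    R=cv2.minAreaRect((W*1000).astype(np.float32));print(name,R,s[k])
Z=X[...,2]
roi=np.zeros(Z.shape,bool);roi[180:240,325:420]=1
rect(roi&(c.min(-1)>90),.005,'mat')
roi[:]=0;roi[170:240,200:315]=1
rect(roi&(Z>.1)&(Z<.125),.116,'cover')
rect(roi&(Z>.012)&(Z<.2),.02,'fixture')
m=roi&(Z>.13)&(Z<.16);print('stub',np.nanmean(X[m],0),m.sum(),np.argwhere(m).mean(0))
for u,v in[(293,208),(248,194),(258,203),(374,211),(472,193)]:print(u,v,X[v,u])
E
```

```text
mat ((474.4209289550781, -257.9527893066406), (251.56500244140625, 148.9211883544922), 89.14382934570312) [ 335  187   78   49 3540]
cover ((495.8330993652344, 78.99594116210938), (215.13600158691406, 63.33821487426758), 74.4377670288086) [ 230  180   75   40 1445]
fixture ((489.1524963378906, 115.3823013305664), (300.1707458496094, 129.88558959960938), 82.79090118408203) [ 209  177   99   54 3817]
stub [0.51040549 0.12862205 0.14478059] 29 [193.93103448 249.        ]
293 208 [4.73291214e-01 1.69928553e-04 1.22871635e-01]
248 194 [0.51005481 0.13139523 0.14614197]
258 203 [0.48583069 0.1044036  0.12029236]
374 211 [ 0.47448243 -0.2582833   0.00648557]
472 193 [ 0.52940034 -0.53150271  0.13935254]
```

View pics/c1.png

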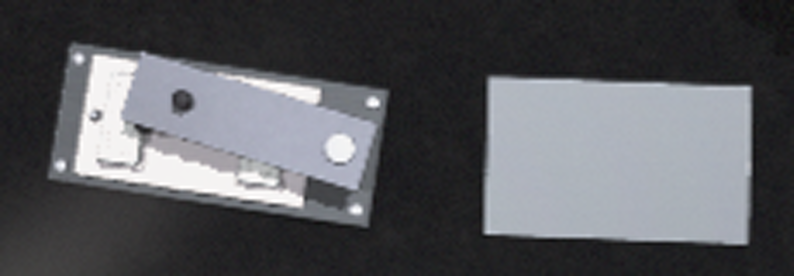

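The cover is already turned by about 0.15 rad. The fixture is at about (0.491, 0.133) with yaw -7.2°, and the pivot is at about (0.4745, -0.001). I'll write a small planner and go to a point above the stub.

```bash
cat >> h.py <<'E'
import json
def plan(wps,g,start=None,step=40,da=.14):
    """wps: [x,y,z(m),yaw]; prints rows in calls of ten"""
    s=get_state();p=np.r_[np.array(s['ee_pos'])*1000,s['ee_rot'][2]] if start is None else np.r_[np.array(start[:3])*1000,start[3]]
    rows=[]
    for w in wps:
        q=np.r_[np.array(w[:3])*1000,w[3]];p0=p.copy()
        n=max(1,int(np.ceil(max(np.linalg.norm((q-p)[:3])/step,abs(q[3]-p[3])/da))))
        for i in range(1,n+1):
            d=p0+(q-p0)*i/n-p;c,s_=np.cos(p[3]),np.sin(p[3])
            r=[round(c*d[0]+s_*d[1],1),round(s_*d[0]-c*d[1],1),round(-d[2],1)];sp=round(-d[3],3)
            rows.append([g,r,sp]);p=p+np.r_[c*r[0]+s_*r[1],s_*r[0]-c*r[1],-r[2],-sp]
    for i in range(0,len(rows),10):print(json.dumps(rows[i:i+10]))
E
python3 - <<'E'
from h import *
f=grab_frame('top');print('stub',world(f,249,193.9,.146),world(f,249,193.9,.140))
plan([[.42,-.35,.25,.8],[.511,.132,.22,1.30]],30,step=45)
E
```

```text
stub [0.51042637 0.12851828 0.146     ] [0.5108551  0.12931865 0.14      ]
[[30, [31.9, -28.0, -0.0], -0.055], [30, [33.3, -26.3, -0.1], -0.054], [30, [34.8, -24.4, 0.0], -0.055], [30, [36.0, -22.5, -0.0], -0.054], [30, [37.2, -20.5, -0.0], -0.055], [30, [38.2, -18.4, -0.1], -0.055], [30, [39.2, -16.3, 0.0], -0.054], [30, [40.1, -14.1, -0.0], -0.055], [30, [40.7, -12.0, -0.0], -0.055], [30, [41.4, -9.6, -0.1], -0.054]]
[[30, [37.2, -24.6, 2.7], -0.045], [30, [38.2, -22.9, 2.8], -0.046], [30, [39.3, -21.1, 2.7], -0.045], [30, [40.2, -19.4, 2.7], -0.046], [30, [41.0, -17.4, 2.7], -0.045], [30, [41.8, -15.6, 2.8], -0.046], [30, [42.4, -13.7, 2.7], -0.045], [30, [43.1, -11.7, 2.7], -0.046], [30, [43.5, -9.8, 2.8], -0.045], [30, [43.9, -7.8, 2.7], -0.046]]
[[30, [44.2, -5.7, 2.7], -0.045]]
```

send_rows(
  series=[
    [30,[32,-28,0],-0.055],
    [30,[33,-26,0],-0.054],
    [30,[35,-24,0],-0.055],
    [30,[36,-22.5,0],-0.054],
    [30,[37,-20.5,0],-0.055],
    [30,[38,-18.5,0],-0.055],
    [30,[39,-16.5,0],-0.054],
    [30,[40,-14,0],-0.055],
    [30,[41,-12,0],-0.055],
    [30,[41.5,-9.5,0],-0.054],
  ],
)

```text
t: 1.2
ee_pos: [0.4207, -0.3494, 0.2503]
ee_rot: [3.141, 0.0, 0.802]
force: [0.0, -0.4, 0.4]
opening: 0.0301
gripper_force: 0.0
```

send_rows(
  series=[
    [30,[37,-24.5,2.7],-0.045],
    [30,[38,-23,2.7],-0.045],
    [30,[39,-21,2.7],-0.045],
    [30,[40,-19.5,2.7],-0.045],
    [30,[41,-17.5,2.7],-0.045],
    [30,[42,-15.5,2.7],-0.045],
    [30,[42.5,-13.5,2.7],-0.045],
    [30,[43,-11.5,2.7],-0.045],
    [30,[43.5,-10,2.7],-0.045],
    [30,[44,-8,2.7],-0.045],
  ],
)

```text
t: 2.2
ee_pos: [0.5033, 0.0884, 0.2233]
ee_rot: [3.141, 0.0, 1.251]
force: [1.0, -0.5, -0.6]
opening: 0.0298
gripper_force: 0.0
```

```bash
python3 - <<'E'
from h import *
plan([[.511,.1295,.19,1.30],[.511,.1295,.147,1.30]],38)
P=np.array([.4745,-.0007]);w=[]
for th in np.linspace(1.30,-.255,13): w.append([*(P+.139*np.array([np.cos(th),np.sin(th)])),.147,th])
plan(w[1:],24,start=[.511,.1295,.147,1.30])
E
```

```text
[[38, [20.7, -2.8, 16.6], -0.024], [38, [20.8, -2.2, 16.7], -0.025], [38, [-0.0, -0.0, 21.5], 0.0], [38, [-0.0, -0.0, 21.5], 0.0]]
[[24, [2.6, 17.6, -0.0], 0.13], [24, [-1.1, 18.0, -0.0], 0.129], [24, [-1.2, 17.9, -0.0], 0.13], [24, [-1.2, 18.0, -0.0], 0.129], [24, [-1.1, 18.0, -0.0], 0.13], [24, [-1.2, 17.9, -0.0], 0.129], [24, [-1.2, 18.0, -0.0], 0.13], [24, [-1.1, 18.0, -0.0], 0.13], [24, [-1.2, 17.9, -0.0], 0.129], [24, [-1.2, 18.0, -0.0], 0.13]]
[[24, [-1.1, 17.9, -0.0], 0.129], [24, [-1.2, 18.0, -0.0], 0.13]]
```

send_rows(
  series=[
    [38,[20.7,-2.8,16.6],-0.024],
    [38,[20.8,-2.2,16.7],-0.025],
    [38,[0,0,21.5],0],
    [38,[0,0,21.5],0],
    [24,[0,0,0],0],
    [24,[0,0,0],0],
  ],
)

```text
t: 2.8
ee_pos: [0.5109, 0.1277, 0.1471]
ee_rot: [-3.141, 0.001, 1.299]
force: [0.8, -0.1, -0.6]
opening: 0.0241
gripper_force: 0.0
```

send_rows(
  series=[
    [24,[3,17.5,0],0.13],
    [24,[-1,18,0],0.13],
    [24,[-1,18,0],0.13],
    [24,[-1,18,0],0.13],
  ],
)

```text
t: 3.2
ee_pos: [0.574, 0.096, 0.1484]
ee_rot: [-3.142, -0.001, 0.774]
force: [-1.9, -0.0, -0.1]
opening: 0.0241
gripper_force: 0.7
```

```bash
python3 - <<'E'
from h import *
f=grab_frame('top');s=get_state();print(s['force'],s['ee_pos'])
r=f['color'][150:245,195:425];cv2.imwrite('pics/c2.png',cv2.cvtColor(cv2.resize(r,None,fx=3,fy=3),cv2.COLOR_RGB2BGR))
E
```

```text
[ 2.39885647 -0.40121246  0.42921459] [0.57649028 0.09359157 0.14849599]
```

View pics/c2.png

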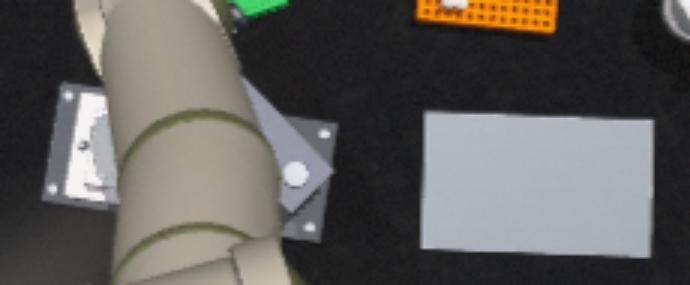

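The cover is turning with the hand: its edge lies at an angle next to the pivot, at (295,173) in the crop. I'll carry on.

send_rows(
  series=[
    [24,[-1,18,0],0.13],
    [24,[-1,18,0],0.13],
    [24,[-1,18,0],0.13],
    [24,[-1,18,0],0.13],
    [24,[-1,18,0],0.13],
    [24,[-1,18,0],0.13],
    [24,[-1,18,0],0.13],
    [24,[-1,18,0],0.13],
  ],
)

```text
t: 4.05
ee_pos: [0.6102, -0.0366, 0.1482]
ee_rot: [-3.14, -0.001, -0.264]
force: [0.1, 1.4, -0.7]
opening: 0.0238
gripper_force: 0.7
```

send_rows(
  series=[
    [32,[0,0,0],0],
    [32,[0,0,-25],0],
    [32,[0,0,-40],0],
    [32,[0,0,-40],0],
    [60,[0,45,0],-0.14],
    [85,[0,45,0],-0.14],
    [85,[-10,45,0],-0.14],
    [85,[-10,40,0],-0.14],
    [85,[-20,40,0],-0.14],
  ],
)

```text
t: 4.95
ee_pos: [0.5735, -0.2555, 0.2531]
ee_rot: [3.141, -0.002, 0.452]
force: [1.8, 1.0, -0.1]
opening: 0.0849
gripper_force: 0.0
```

```bash
python3 - <<'E'
from h import *
print(get_state()['ee_pos'])
f=grab_frame('top');X=cloud(f);Z=X[...,2];c=f['color']
r=c[130:245,195:425];cv2.imwrite('pics/c3.png',cv2.cvtColor(cv2.resize(r,None,fx=3.45,fy=3.45,interpolation=cv2.INTER_CUBIC),cv2.COLOR_RGB2BGR))
np.savez('f3.npz',Z=Z,**{k:v for k,v in f.items()})
E
```

```text
[ 0.57349394 -0.25548294  0.25311815]
```

View pics/c3.png

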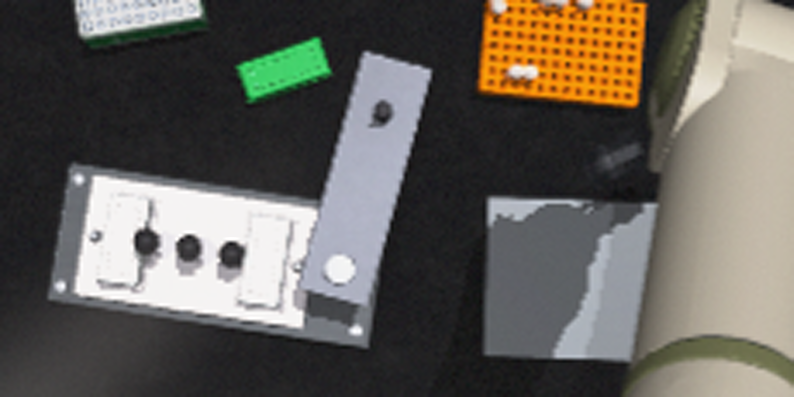

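The cover is open. The knobs show at (146,241), (189,247) and (232,254) in the crop. I'll measure the knobs and the cover angle.

```bash
python3 - <<'E'
from h import *
f=dict(np.load('f3.npz'));c=f['color'];Z=f['Z']
def rect(mask,z,name):
    n,l,s,ce=cv2.connectedComponentsWithStats(mask.astype(np.uint8));k=1+np.argmax(s[1:,4])
    cn=max(cv2.findContours((l==k).astype(np.uint8),0,1)[0],key=cv2.contourArea)
    W=np.array([world(f,u,v,z)[:2] for u,v in cn[:,0]])
    print(name,cv2.minAreaRect((W*1000).astype(np.float32)),s[k])
roi=np.zeros(Z.shape,bool);roi[140:240,200:325]=1
rect(roi&(Z>.1)&(Z<.125),.116,'cover')
rect(roi&(Z>.012)&(Z<.09),.02,'fixture+plate')
roi[:]=0;roi[192:212,230:268]=1
m=roi&(c.max(-1)<75)
n,l,s,ce=cv2.connectedComponentsWithStats(m.astype(np.uint8))
O=np.array([.4914,.1332]);yv=np.array([.1255,.992])
for i in range(1,n):
    if s[i,4]>8: print(s[i],ce[i],world(f,*ce[i],.094),np.nanmax(Z[l==i]))
print('expected',[pix(f,[*(O+k*yv),.090])[0].round(1).tolist() for k in(.038,0,-.038)],[(O+k*yv) for k in(.038,0,-.038)])
E
```

```text
cover ((554.3834838867188, -20.70954132080078), (61.948883056640625, 214.50315856933594), 75.98771667480469) [ 282  145   38   74 1413]
fixture+plate ((489.1524963378906, 115.3823013305664), (300.1707458496094, 129.88558959960938), 82.79090118408203) [ 209  177   96   54 3102]
[234 196   7   8  36] [236.66666667 199.69444444] [0.49567798 0.17209894 0.094     ] 0.10835846607124476
[247 198   6   7  32] [249.1875 201.3125] [0.49166971 0.13413717 0.094     ] 0.10590503460086392
[259 200   6   7  33] [261.57575758 203.39393939] [0.48624496 0.09652818 0.094     ] 0.1062391224275723
expected [[237.3, 199.6], [249.7, 201.5], [262.1, 203.3]] [array([0.496169, 0.170896]), array([0.4914, 0.1332]), array([0.486631, 0.095504])]
```

```bash
python3 - <<'E'
from h import *
plan([[.496,.1716,.20,1.446],[.496,.1716,.09,1.446]],60,step=45)
E
```

```text
[[60, [12.5, -42.6, 5.3], -0.099], [60, [16.6, -41.2, 5.3], -0.1], [60, [20.7, -39.2, 5.3], -0.099], [60, [24.4, -37.1, 5.3], -0.099], [60, [28.0, -34.5, 5.3], -0.099], [60, [31.2, -31.5, 5.3], -0.1], [60, [34.3, -28.2, 5.3], -0.099], [60, [36.8, -24.8, 5.3], -0.099], [60, [39.2, -20.9, 5.3], -0.1], [60, [41.0, -17.0, 5.4], -0.099]]
[[60, [-0.0, 0.0, 36.7], 0.0], [60, [-0.0, 0.0, 36.6], 0.0], [60, [-0.0, 0.0, 36.7], 0.0]]
```

send_rows(
  series=[
    [60,[12.5,-42.6,5.3],-0.099],
    [60,[16.6,-41.2,5.3],-0.1],
    [60,[20.7,-39.2,5.3],-0.099],
    [60,[24.4,-37.1,5.3],-0.099],
    [60,[28,-34.5,5.3],-0.099],
    [60,[31.2,-31.5,5.3],-0.1],
    [60,[34.3,-28.2,5.3],-0.099],
    [60,[36.8,-24.8,5.3],-0.099],
    [60,[39.2,-20.9,5.3],-0.1],
    [60,[41,-17,5.4],-0.099],
  ],
)

```text
t: 6.0
ee_pos: [0.5042, 0.1862, 0.1997]
ee_rot: [3.14, -0.001, 1.441]
force: [1.0, 0.3, -0.0]
opening: 0.0602
gripper_force: 0.0
```

send_rows(
  series=[
    [60,[0,0,0],0],
    [60,[0,0,0],0],
  ],
)

```text
t: 6.2
ee_pos: [0.5043, 0.1853, 0.1994]
ee_rot: [3.141, -0.001, 1.438]
force: [-0.3, -0.2, 0.0]
opening: 0.06
gripper_force: 0.0
```

send_rows(
  series=[
    [60,[-14.7,-6.4,0],-0.008],
    [60,[0,0,30],0],
    [60,[0,0,30],0],
    [60,[0,0,20],0],
    [60,[0,0,0],0],
    [60,[0,0,0],0],
  ],
)

```text
t: 6.8
ee_pos: [0.4964, 0.1681, 0.1194]
ee_rot: [-3.141, 0.001, 1.439]
force: [0.3, 0.1, -0.5]
opening: 0.06
gripper_force: 0.0
```

send_rows(
  series=[
    [60,[0,0,0],0],
    [60,[0,0,0],0],
    [60,[0,0,0],0],
  ],
)

```text
t: 7.1
ee_pos: [0.4969, 0.1695, 0.1197]
ee_rot: [3.14, -0.001, 1.44]
force: [0.3, 0.7, 0.3]
opening: 0.06
gripper_force: 0.0
```

```bash
python3 - <<'E'
from h import *
for i in range(4):
    s=get_state();print(s['ee_pos'],s['ee_rot'],s['force'],s['qd'][:2]);grab_frame('top') 
E
```

```text
[0.49688054 0.16954462 0.11974765] [ 3.14026853e+00 -6.19028835e-04  1.43958493e+00] [0.27226913 0.69627402 0.33165066] [-0.00631265  0.0083524 ]
[0.49678098 0.16961617 0.11956073] [ 3.14052676e+00 -5.26320534e-04  1.43970343e+00] [0.25112637 0.69715532 0.25306013] [-0.00304015  0.00609958]
[0.49667518 0.16965166 0.11938842] [ 3.14082599e+00 -3.95601935e-04  1.43978546e+00] [ 0.2066943   0.85611005 -0.00440715] [-0.0019505   0.00524662]
[0.49660861 0.16965731 0.11923604] [ 3.14106274e+00 -2.43838622e-04  1.43985956e+00] [ 0.54935798  0.39147905 -0.46265878] [-0.00269864  0.00472232]
```

send_rows(
  series=[
    [60,[1.9,-0.9,15],-0.006],
    [60,[0,0,14.3],0],
    [60,[0,0,0],0],
    [60,[0,0,0],0],
    [60,[0,0,0],0],
    [60,[0,0,0],0],
    [60,[0,0,0],0],
  ],
)

```text
t: 8.0
ee_pos: [0.4961, 0.1716, 0.09]
ee_rot: [3.141, -0.0, 1.446]
force: [-0.1, -0.1, -0.4]
opening: 0.0601
gripper_force: 0.0
```

send_rows(
  series=[
    [20,[0,0,0],0],
    [20,[0,0,0],0],
    [20,[0,0,0],0],
    [20,[0,0,0],0],
    [20,[0,0,0],0],
    [20,[0,0,0],0],
    [20,[0,0,0],0],
  ],
)

```text
t: 8.7
ee_pos: [0.4957, 0.1716, 0.0899]
ee_rot: [3.141, 0.0, 1.446]
force: [-1.2, -0.4, 4.7]
opening: 0.0211
gripper_force: 53.0
```

send_rows(
  series=[
    [20,[0,0,-1],0],
    [20,[0,0,-1],0],
    [20,[0,0,-1],0],
    [20,[0,0,-1],0],
    [20,[0,0,-1],0],
    [20,[0,0,0],0],
    [20,[0,0,0],0],
    [20,[0,0,0],0],
  ],
)

```text
t: 9.5
ee_pos: [0.4953, 0.1704, 0.0943]
ee_rot: [-3.14, 0.002, 1.445]
force: [-0.1, -5.2, -6.2]
opening: 0.0214
gripper_force: 52.5
```

The hand is dragged along -y with 5 N, so the heavy end is on the right. I'll set it back down and move to knob_right.

send_rows(
  series=[
    [20,[0,0,1],0],
    [20,[0,0,1],0],
    [20,[0,0,1],0],
    [20,[0,0,1],0],
    [20,[0,0,1],0],
    [20,[0,0,0],0],
    [20,[0,0,0],0],
    [60,[0,0,0],0],
    [60,[0,0,0],0],
    [60,[0,0,0],0],
  ],
)

```text
t: 10.5
ee_pos: [0.4963, 0.172, 0.0896]
ee_rot: [3.141, -0.001, 1.446]
force: [-0.7, -0.1, 0.3]
opening: 0.0602
gripper_force: 0.0
```

send_rows(
  series=[
    [60,[0,0,-20],0],
    [60,[0,0,-20],0],
    [60,[-20,0,0],0],
    [60,[-28,0,0],0],
    [60,[-28,0,0],0],
    [60,[0,0,0],0],
    [60,[0,0,0],0],
    [60,[0,0,0],0],
    [60,[0,0,0],0],
    [60,[0,0,0],0],
  ],
)

```text
t: 11.5
ee_pos: [0.4864, 0.0971, 0.1295]
ee_rot: [3.142, -0.0, 1.447]
force: [-0.9, 0.4, 0.3]
opening: 0.06
gripper_force: 0.0
```

```bash
python3 - <<'E'
from h import *
s=get_state();print(s['ee_pos'],s['ee_rot'])
plan([[.4865,.0963,.1295,1.446],[.4865,.0963,.09,1.446]],60,step=20)
E
```

```text
[0.48644111 0.09713384 0.12951972] [ 3.14155813e+00 -3.73858505e-04  1.44710056e+00]
[[60, [-0.8, 0.2, 0.0], 0.001], [60, [-0.0, -0.0, 19.8], 0.0], [60, [-0.0, -0.0, 19.7], 0.0]]
```

send_rows(
  series=[
    [60,[-0.8,0,0],0],
    [60,[0,0,20],0],
    [60,[0,0,19.5],0],
    [60,[0,0,0],0],
    [60,[0,0,0],0],
    [60,[0,0,0],0],
    [20,[0,0,0],0],
    [20,[0,0,0],0],
    [20,[0,0,0],0],
    [20,[0,0,0],0],
  ],
)

```text
t: 12.5
ee_pos: [0.4861, 0.0954, 0.0908]
ee_rot: [3.141, 0.0, 1.446]
force: [-1.5, -0.3, 8.8]
opening: 0.0211
gripper_force: 52.5
```

send_rows(
  series=[
    [20,[0,0,0],0],
    [20,[0,0,0],0],
    [20,[0,0,0],0],
  ],
)

```text
t: 12.8
ee_pos: [0.4862, 0.0954, 0.0908]
ee_rot: [3.141, 0.0, 1.446]
force: [-3.0, 0.1, 9.2]
opening: 0.0213
gripper_force: 52.5
```

send_rows(
  series=[
    [20,[0,0,-1],0],
    [20,[0,0,-1],0],
    [20,[0,0,-1],0],
    [20,[0,0,-1],0],
    [20,[0,0,-1],0],
    [20,[0,0,0],0],
    [20,[0,0,0],0],
    [20,[0,0,0],0],
  ],
)

```text
t: 13.6
ee_pos: [0.4862, 0.0954, 0.095]
ee_rot: [-3.141, 0.0, 1.446]
force: [0.1, -0.3, -6.8]
opening: 0.0213
gripper_force: 51.9
```

The full weight hangs with no drag, so this is the right knob. I'll lift clear of the pins.

send_rows(
  series=[
    [20,[0,0,-3],0],
    [20,[0,0,-3],0],
    [20,[0,0,-3],0],
    [20,[0,0,-3],0],
    [20,[0,0,-3],0],
    [20,[0,0,0],0],
  ],
)

```text
t: 14.2
ee_pos: [0.4863, 0.0954, 0.1105]
ee_rot: [3.141, -0.0, 1.446]
force: [-0.1, -0.8, -6.8]
opening: 0.0213
gripper_force: 51.9
```

send_rows(
  series=[
    [20,[0,0,-3],0],
    [20,[0,0,-3],0],
    [20,[0,0,-3],0],
    [20,[0,0,-3],0],
    [20,[0,0,-3],0],
    [20,[0,0,-3],0],
    [20,[0,0,0],0],
    [20,[0,0,0],0],
  ],
)

```text
t: 15.0
ee_pos: [0.4863, 0.0954, 0.1281]
ee_rot: [3.141, -0.0, 1.446]
force: [-0.2, -0.0, -7.3]
opening: 0.0212
gripper_force: 52.0
```

```bash
python3 - <<'E'
from h import *
f=grab_frame('side')
r=f['color'][150:240,250:390];cv2.imwrite('pics/c4.png',cv2.cvtColor(cv2.resize(r,None,fx=5.5,fy=5.5,interpolation=cv2.INTER_CUBIC),cv2.COLOR_RGB2BGR))
f=grab_frame('top');X=cloud(f);Z=X[...,2]
O=np.array([.491,.1335]);yv=np.array([.125,.992]);xv=np.array([.992,-.125])
d=X[...,:2]-O;xf=d@xv;yf=d@yv
for y in(-.10,-.064,.064,.1):
    m=(abs(xf)<.045)&(abs(yf-y)<.012)&(Z<.15)&(Z>.03);print(y,m.sum(),np.percentile(Z[m],[20,50,80]) if m.sum() else'')
E
```

```text
-0.1 136 [0.06819212 0.0723082  0.11638971]
-0.064 24 [0.09556637 0.09788722 0.10147865]
0.064 14 [0.07058787 0.09103271 0.0986631 ]
0.1 111 [0.06778625 0.07002388 0.07260276]
```

View pics/c4.png

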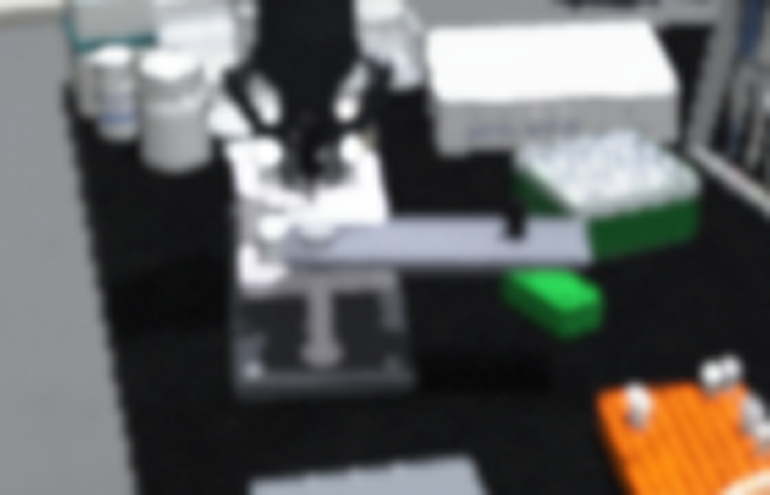

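The plate hangs level, its top at 0.070 m at both ends, and is clear of the pins. The cover edge overlaps the plate's path at this end, so I'll shift along +y before going up.

send_rows(
  series=[
    [20,[2,0,0],0],
    [20,[5,0,0],0],
    [20,[7,0,0],0],
    [20,[7,0,0],0],
    [20,[7,0,0],0],
    [20,[5,0,0],0],
    [20,[2,0,0],0],
    [20,[0,0,-4],0],
    [20,[0,0,-8],0],
    [20,[0,0,-12],0],
  ],
)

```text
t: 16.1
ee_pos: [0.4902, 0.1297, 0.1525]
ee_rot: [-3.141, 0.001, 1.445]
force: [0.5, -0.5, -7.5]
opening: 0.0213
gripper_force: 52.0
```

send_rows(
  series=[
    [20,[0,0,-14],0],
    [20,[0,0,-14],0],
    [20,[0,0,-14],0],
    [20,[0,0,-14],0],
    [20,[0,0,-14],0],
    [20,[0,0,-14],0],
    [20,[0,0,-10],0],
    [20,[0,0,-4],0],
    [20,[0,0,0],0],
    [20,[0,0,0],0],
  ],
)

```text
t: 17.1
ee_pos: [0.4903, 0.1299, 0.2497]
ee_rot: [-3.141, 0.0, 1.446]
force: [0.4, -1.1, -7.8]
opening: 0.0213
gripper_force: 52.0
```

```bash
python3 - <<'E'
from h import *
s=get_state();print(s['ee_pos'],s['ee_rot'],s['force'])
M=np.array([.4744,-.2580]);a=np.deg2rad(89.14);k=M-.038*np.array([np.cos(a),np.sin(a)]);print(k,a)
p=np.r_[s['ee_pos'],s['ee_rot'][2]];q=np.r_[k,p[2],a]
u=np.sin(np.pi*np.linspace(0,1,26)/2)**2
plan([p+(q-p)*v for v in u[1:]],20,step=50)
E
```

```text
[0.49031371 0.12991915 0.24973899] [-3.14100975e+00  3.76868204e-04  1.44572119e+00] [ 0.35055277 -1.13396687 -7.82983777]
[ 0.47382965 -0.29599572] 1.5557864952277454
[[20, [-1.7, 0.1, -0.0], -0.0], [20, [-5.0, 0.5, -0.0], -0.002], [20, [-8.2, 0.7, -0.0], -0.002], [20, [-11.4, 0.9, -0.0], -0.003], [20, [-14.3, 1.2, -0.0], -0.004], [20, [-17.0, 1.2, -0.0], -0.004], [20, [-19.4, 1.4, -0.0], -0.005], [20, [-21.6, 1.5, -0.0], -0.006], [20, [-23.4, 1.4, -0.0], -0.006], [20, [-24.9, 1.3, -0.0], -0.006]]
[[20, [-25.9, 1.3, -0.0], -0.007], [20, [-26.5, 1.1, -0.0], -0.007], [20, [-26.8, 0.9, -0.0], -0.006], [20, [-26.5, 0.8, -0.0], -0.007], [20, [-25.9, 0.5, -0.0], -0.007], [20, [-24.9, 0.4, -0.0], -0.006], [20, [-23.5, 0.2, -0.0], -0.007], [20, [-21.6, -0.0, -0.0], -0.005], [20, [-19.5, -0.1, -0.0], -0.005], [20, [-17.1, -0.1, -0.0], -0.005]]
[[20, [-14.3, -0.2, -0.0], -0.003], [20, [-11.4, -0.2, -0.0], -0.003], [20, [-8.3, -0.2, -0.0], -0.002], [20, [-5.0, -0.1, -0.0], -0.002], [20, [-1.7, -0.0, -0.0], -0.0]]
```

send_rows(
  series=[
    [20,[-1.7,0.1,0],0],
    [20,[-5,0.5,0],-0.002],
    [20,[-8.2,0.7,0],-0.002],
    [20,[-11.4,0.9,0],-0.003],
    [20,[-14.3,1.2,0],-0.004],
    [20,[-17,1.2,0],-0.004],
    [20,[-19.4,1.4,0],-0.005],
    [20,[-21.6,1.5,0],-0.006],
    [20,[-23.4,1.4,0],-0.006],
    [20,[-24.9,1.3,0],-0.006],
  ],
)

```text
t: 18.1
ee_pos: [0.4845, -0.0188, 0.25]
ee_rot: [-3.141, 0.0, 1.484]
force: [1.0, 0.8, -7.2]
opening: 0.0213
gripper_force: 52.0
```

send_rows(
  series=[
    [20,[-25.9,1.3,0],-0.007],
    [20,[-26.5,1.1,0],-0.007],
    [20,[-26.8,0.9,0],-0.006],
    [20,[-26.5,0.8,0],-0.007],
    [20,[-25.9,0.5,0],-0.007],
    [20,[-24.9,0.4,0],-0.006],
    [20,[-23.5,0.2,0],-0.007],
    [20,[-21.6,0,0],-0.005],
    [20,[-19.5,-0.1,0],-0.005],
    [20,[-17.1,-0.1,0],-0.005],
  ],
)

```text
t: 19.1
ee_pos: [0.4746, -0.2573, 0.2499]
ee_rot: [-3.141, 0.0, 1.544]
force: [-0.2, 0.4, -7.1]
opening: 0.021
gripper_force: 52.0
```

send_rows(
  series=[
    [20,[-14.3,-0.2,0],-0.003],
    [20,[-11.4,-0.2,0],-0.003],
    [20,[-8.3,-0.2,0],-0.002],
    [20,[-5,-0.1,0],-0.002],
    [20,[-1.7,0,0],0],
    [20,[0,0,0],0],
    [20,[0,0,0],0],
    [20,[0,0,0],0],
    [20,[0,0,0],0],
    [20,[0,0,0],0],
  ],
)

```text
t: 20.1
ee_pos: [0.4743, -0.2955, 0.2501]
ee_rot: [-3.142, -0.0, 1.556]
force: [-0.4, -0.4, -7.0]
opening: 0.0213
gripper_force: 52.0
```

```bash
python3 - <<'E'
from h import *
s=get_state();print(s['ee_pos'],s['ee_rot'],s['force'],s['opening'])
plan([[.4738,-.2960,s['ee_pos'][2],1.5558]],20)
E
```

```text
[ 0.47425456 -0.29554879  0.25010442] [-3.14158326e+00 -8.36300089e-06  1.55619264e+00] [-0.36563302 -0.36301121 -6.97804988] 0.021338393421450042
[[20, [-0.5, -0.4, -0.0], 0.0]]
```

send_rows(
  series=[
    [20,[-0.5,-0.4,4],0],
    [20,[0,0,10],0],
    [20,[0,0,16],0],
    [20,[0,0,20],0],
    [20,[0,0,20],0],
    [20,[0,0,20],0],
    [20,[0,0,20],0],
    [20,[0,0,18],0],
    [20,[0,0,12],0],
    [20,[0,0,8],0],
  ],
)

```text
t: 21.1
ee_pos: [0.4735, -0.2961, 0.1007]
ee_rot: [-3.14, -0.001, 1.556]
force: [-0.3, -0.0, -7.5]
opening: 0.0213
gripper_force: 52.0
```

send_rows(
  series=[
    [20,[0,0,6],0],
    [20,[0,0,4],0],
    [20,[0,0,3],0],
    [20,[0,0,2],0],
    [20,[0,0,0],0],
    [20,[0,0,0],0],
    [20,[0,0,0],0],
    [20,[0,0,0],0],
    [20,[0,0,0],0],
  ],
)

```text
t: 22.0
ee_pos: [0.4738, -0.2963, 0.0872]
ee_rot: [3.141, 0.0, 1.556]
force: [-0.1, -0.2, -7.7]
opening: 0.0212
gripper_force: 52.0
```

```bash
python3 - <<'E'
from h import *
s=get_state();print(s['ee_pos'],s['ee_rot'],s['force'])
f=grab_frame('top');X=cloud(f);Z=X[...,2]
r=f['color'][165:265,300:450];cv2.imwrite('pics/c5.png',cv2.cvtColor(cv2.resize(r,None,fx=5,fy=5,interpolation=cv2.INTER_CUBIC),cv2.COLOR_RGB2BGR))
d=X[...,:2]-np.array([.4744,-.258])
for y in(-.09,.09,.1):
    m=(abs(d[...,0])<.05)&(abs(d[...,1]-y)<.012)&(Z<.1);print(y,m.sum(),np.percentile(Z[m],[20,50,80]) if m.sum() else'')
E
```

```text
[ 0.47382071 -0.29634682  0.08718081] [3.14144098e+00 1.30839597e-04 1.55576731e+00] [-0.08139206 -0.22526586 -7.65803144]
-0.09 0 
0.09 255 [0.02736399 0.03032481 0.03718877]
0.1 244 [0.00746203 0.02722772 0.03080262]
```

View pics/c5.png

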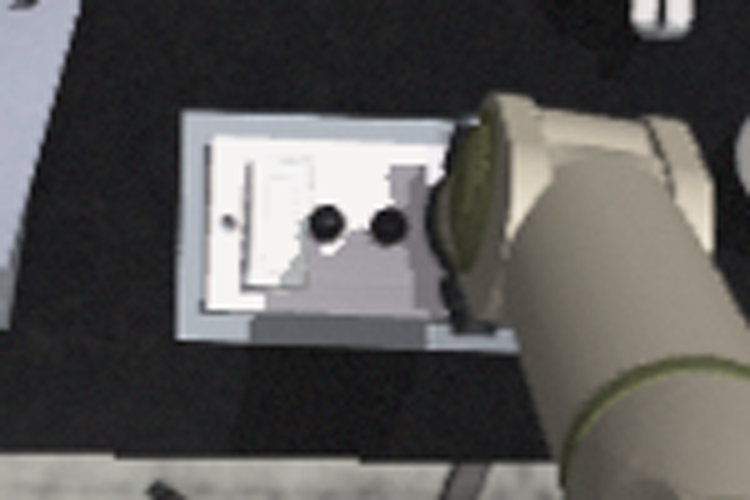

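```bash
python3 - <<'E'
from h import *
f=grab_frame('top');c=f['color'].astype(int)
# crop-> pixels: plate left edge ~ col 300+41, rows 165+27..227 ; print intensity profile for subpixel edges
for v in (200,212,222):
    print(v,c[v,332:350].mean(-1).round().astype(int))
for u in (350,362):
    print(u,c[182:236,u].mean(-1).round().astype(int))
for px in[(336,212),(341,212)]:print(world(f,*px,.005),world(f,*px,.030))
print([pix(f,[.4744+x,-.258+.105,.030])[0].round(1).tolist() for x in(-.055,0,.055)],pix(f,[[.4744,-.133,.005],[.5294,-.19,.030],[.4194,-.19,.030]]).round(1).tolist())
E
```

```text
200 [ 33  34  35  41 128 191 185 184 161 117 210 244 244 244 244 244 235 150]
212 [ 31  30  31  80 147 183 183 184 161 167 236 244 244 244 244 240 201 143]
222 [ 31  28  29 120 183 182 182 182 160 195 244 244 244 244 244 232 129 118]
350 [ 30  29  28  30  32  77 194 184 184 187 216 244 244 244 243 216 197 194
 196 196 193 196 194 194 195 203 206 205 205 210 211 215 218 223 225 226
 229 238 240 238 121 192 244 244 242 147 153  98  99  99  99  91  29  25]
362 [ 31  34  31  31  33  65 175 184 185 184 191 239 244 244 236 237 231 230
 228 219 222 243 237 236 213 145  44  33  35  68 107 151 164 164 166 165
 168 167 168 165 165 165 163 166 164 141  96  97  96  98  97  95  33  24]
[ 0.46851138 -0.13508345  0.005     ] [ 0.46762811 -0.1335127   0.03      ]
[ 0.46887853 -0.15128638  0.005     ] [ 0.46798888 -0.14943419  0.03      ]
[[341.8, 227.3], [342.2, 210.0], [342.5, 192.8]] [[335.4, 210.2], [354.0, 193.1], [353.5, 227.6]]
```

Against the mat edges, the plate sits about 2 mm too far along +y and 1.5 mm too far along +x. I'll correct that and lower.

send_rows(
  series=[
    [20,[-1.8,-1.3,1],0],
    [20,[0,0,2],0],
    [20,[0,0,2],0],
    [20,[0,0,1],0],
    [20,[0,0,1],0],
    [20,[0,0,1],0],
    [20,[0,0,0],0],
    [20,[0,0,0],0],
    [20,[0,0,0],0],
  ],
)

```text
t: 23.0
ee_pos: [0.4725, -0.2981, 0.0791]
ee_rot: [3.142, 0.0, 1.556]
force: [-0.3, 0.0, -6.5]
opening: 0.0211
gripper_force: 52.0
```

send_rows(
  series=[
    [20,[0,0,0.5],0],
    [20,[0,0,0.5],0],
    [20,[0,0,0.5],0],
    [20,[0,0,0.5],0],
    [20,[0,0,0],0],
    [20,[0,0,0],0],
    [20,[0,0,0],0],
  ],
)

```text
t: 23.7
ee_pos: [0.4724, -0.2981, 0.077]
ee_rot: [-3.141, -0.0, 1.556]
force: [-0.1, -0.6, -6.7]
opening: 0.021
gripper_force: 52.0
```

send_rows(
  series=[
    [20,[0,0,0.5],0],
    [20,[0,0,0.5],0],
    [20,[0,0,0.5],0],
    [20,[0,0,0],0],
    [20,[0,0,0],0],
  ],
)

```text
t: 24.2
ee_pos: [0.4728, -0.2981, 0.0759]
ee_rot: [3.141, 0.0, 1.556]
force: [1.5, 0.9, 0.5]
opening: 0.021
gripper_force: 52.6
```

The weight is now on the mat. I'll release and retreat.

send_rows(
  series=[
    [24,[0,0,0],0],
    [30,[0,0,0],0],
    [45,[0,0,0],0],
    [60,[0,0,0],0],
    [60,[0,0,0],0],
    [60,[0,0,-15],0],
    [60,[0,0,-40],0],
    [60,[0,0,-40],0],
    [60,[0,0,-40],0],
    [60,[0,0,-40],0],
  ],
)

```text
t: 25.2
ee_pos: [0.4721, -0.2979, 0.2522]
ee_rot: [-3.141, -0.0, 1.556]
force: [-0.1, -1.9, -0.1]
opening: 0.0598
gripper_force: 0.0
```

send_rows(
  series=[
    [60,[-40,0,-20],0],
    [60,[-45,0,0],0],
    [60,[-45,0,0],0],
    [60,[-45,0,0],0],
    [60,[-45,0,0],0],
    [60,[0,0,0],0],
    [60,[0,0,0],0],
    [60,[0,0,0],0],
    [60,[0,0,0],0],
  ],
)

```text
t: 26.1
ee_pos: [0.4698, -0.5164, 0.2708]
ee_rot: [3.142, -0.0, 1.558]
force: [0.3, 0.6, -0.5]
opening: 0.0598
gripper_force: 0.0
```

```bash
python3 - <<'E'
from h import *
s=get_state();print(s['t'],s['ee_pos'])
f=grab_frame('top');c=f['color'];X=cloud(f);Z=X[...,2]
r=c[130:265,195:455];cv2.imwrite('pics/c6.png',cv2.cvtColor(cv2.resize(r,None,fx=3,fy=3,interpolation=cv2.INTER_CUBIC),cv2.COLOR_RGB2BGR))
roi=np.zeros(Z.shape,bool);roi[180:240,325:420]=1
def rect(mask,z,name):
    n,l,s,ce=cv2.connectedComponentsWithStats(mask.astype(np.uint8));k=1+np.argmax(s[1:,4])
    cn=max(cv2.findContours((l==k).astype(np.uint8),0,1)[0],key=cv2.contourArea)
    W=np.array([world(f,u,v,z)[:2] for u,v in cn[:,0]])
    print(name,cv2.minAreaRect((W*1000).astype(np.float32)),s[k])
rect(roi&(Z>.014)&(Z<.09),.019,'plate depth')
rect(roi&(c.min(-1)>205),.021,'plate white')
m=roi&(c.max(-1)<60)&(Z>.06)
n,l,s,ce=cv2.connectedComponentsWithStats(m.astype(np.uint8))
for i in range(1,n):
    if s[i,4]>8: print(s[i],world(f,*ce[i],.079))
E
```

```text
26.1 [ 0.4697849  -0.51644287  0.27078073]
plate depth ((474.1167907714844, -259.0687255859375), (210.77267456054688, 109.83905792236328), 89.03692626953125) [ 342  193   66   37 2024]
plate white ((474.78118896484375, -258.4251708984375), (210.43812561035156, 110.51057434082031), 88.9802474975586) [ 342  193   66   37 1812]
[362 207   6   6  26] [ 0.47475477 -0.21869383  0.079     ]
[375 207   6   7  29] [ 0.47407965 -0.25782726  0.079     ]
[387 208   6   7  30] [ 0.47392167 -0.29518809  0.079     ]
```

View pics/c6.png

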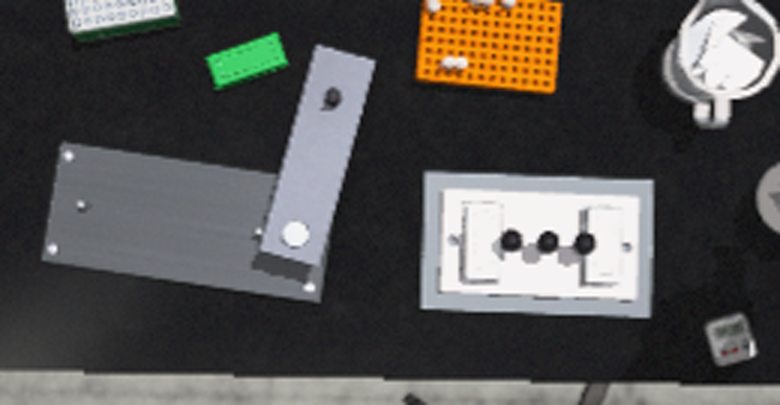

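The plate sits centred on the mat to within about 1 mm and 0.2°. Both cassettes are in their pockets, the cover is open and the bystanders are where they were.

```bash
python3 -c "
from station import *
print(job_done())"
```

```text
the job is handed in; nothing more can be done
None
```

I swung the cover open to about 1.69 rad (97°), found the balance point at knob_right, lifted the plate level off its pins, set it centred on the mat to within about 1 mm with both cassettes in their pockets, and handed the job in at about 26 s.

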